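# Take the primed wheel off the keyhole drying rack

## Robot

A 7-joint arm with a two-finger parallel gripper is mounted at the origin on the work surface. World frame = base frame: x ahead of the robot, y to its left, z up, the work surface at z = 0. Lengths are in m, angles in rad, forces in N, time in s.
With the tool pointing down it reaches from about 0.35 to 0.9 m from the base axis. Payload 8.1 kg.
Tool frame: the origin (TCP) lies on the centre line of the jaws, within the pads' length; the fingertips stand 17 mm ahead of it and the grasp point (between the pads) lies 2 mm behind it; z points along the fingers, y is the direction in which the jaws open and shut (so a half turn about z gives the same grasp; the last joint's range is limited). The gripper opens to 92 mm and grips with 3 to 60 N. Pads are 19 mm wide; open, the fingers measure 130 mm over their backs; the gripper's body (75 mm by 190 mm) begins 47 mm behind the grasp point.
Start: joints at [-1.282, 0.434, 0.025, 1.573, -0.012, 1.134, -0.075], TCP at [0.239, 0.578, 0.244] pointing down, gripper open.
Joint ranges: [-2.62, 2.62], [-0.44, 2.09], [-1.27, 1.32], [0.08, 2.57], [-1.32, 4.46], [0.12, 2], [-2.74, 2.74]. Speed limits (rad/s): [2.22, 2.22, 3.01, 3.01, 3.14, 3.14, 3.14].

## Interface

Orientations are given as a rotation vector (axis times angle).
In Python, from cell import arm gives the robot as it stands.
- The arm moves only by the shell command python3 -m creep 'ROWS' [FORCE]. ROWS is JSON, a list that holds one entry, the list of rows, each a list of 7 numbers: the shift along the world's x, y, z in cm, then the turn, a rotation vector about the world's x, y, z in degrees, then the opening, from -1 (shut) to 1 (fully open), so that 0 is half open. In form: [[[tx, ty, tz, ax, ay, az, jaw], ...]]. A call has 1 to 5 rows; each row is the pose to reach, as a shift and turn from the pose commanded when the call began; what a row does not reach only later rows make up. A row lasts 1/10 s, in which the tool goes at most 50 mm and 8.59 degrees, less where a joint would pass 70% of its speed; a pose out of reach is approached as far as the arm can. A call with a gripper value outside its range is refused whole. The fingers move at their own pace and stop on an object; FORCE is the grip in N (left out, the last holds). Time passes only in rows, so rows that repeat a pose let the fingers close. It gives the time, the measured TCP pose, the force and the opening at its end, in the units of the state.
- arm.observe(): the state, without advancing time (a new reading comes with each control period).
- arm.get_image(name): name is "scene" or "side" or "wrist"; returns the picture (420x560x3 uint8, red, green, blue); there is no depth.
- arm.camera_model(name): a dict with "vfov" (degrees; the focal length in pixels is half the picture's height over the tangent of half this angle, whatever the lens; pixels are square), "cx", "cy" (the principal point, pixels), "cam_to_world" (4x4, takes a point from camera to world coordinates); the wrist camera has in their place "T_tool_cam" (4x4, takes a point from camera to tool coordinates, whose origin is the TCP and whose axes are the flange's). Camera axes: x right, y down, z forward; pixel columns grow to the right and rows downward; lengths in m; the calibration is good to about 2 mm. The wrist camera is an equidistant fisheye: a pixel r from the principal point sees the ray r / f radians off the axis. A picture is of the moment at which its call begins: read the wrist's pose just before it. camera_model takes no time and is no camera call.
- arm.sign_off(): hands the job in, once; it reports no verdict.
The state is a dict: "clock": time; "joints": joint angles; "dq": joint speeds; "joint_efforts": joint torques, N m; "position": TCP position; "ee_rot": TCP orientation; "force": force on the tool from outside, world axes, zero at the start; "ft_torque": the same for the moment, N m; "width": opening from 0.0 (shut) to 1.0 (fully open).
Only numpy, scipy, OpenCV 4.12 (cv2) and the standard library are available. Lean on these libraries where they do the work, as an engineer would, in place of code of your own. Each camera call takes 0.05 s, during which the arm holds its last target.

## Task

The primed toy wheel on the square-gripped spindle is dry. Slide that spindle along its slot to the wide end, lift it out of the drying rack, and stand it upright in the empty brown tray, setting it down rather than dropping it. Leave the round-gripped spindle hanging where it is.

Things in the scene. Friction and masses are not known exactly. Their poses are not given: they have to be found in the camera images.
- wheel_spindle: Loose spindle to move, about 0.2 kg: pale wood grip, SQUARE 24 x 24 mm, 55 tall; steel collar 46 mm across, 6 thick; 8 mm stem; grey wheel 50 mm across, 16 thick, on whose flat underside it stands. Origin mid-grip, z up, x and y square to the grip's faces. Below the origin: collar underside 33.5 mm, wheel top 71.5, wheel underside 87.5. Hangs by its collar on the rack, wheel below the sheet.
- funnel_spindle: The other hung spindle, to be left alone: same height, collar and stem, but its pale wood grip is ROUND, 24 mm across, and a grey cone hangs at its bottom. Origin mid-grip, z up. It hangs in the other slot.
- rack: Fixed bare-metal rack, 200 (x) by 220 mm (y); sheet 6 thick, its top 70 mm above the bench. Origin on the bench under its centre, z up. Two keyhole slots along x, at y = -55 and +55 mm, one spindle in each: 22 mm wide from x = -80 to +10, then a wide opening 74 mm across centred at x = +47, the only place the wheel passes. Stems start at x = -65 to -35; one let go at the wide end drops 16 mm.
- tray: Fixed open square tray of plain brown board, 150 x 150 mm outside, 35 mm high, walls and floor 6 mm thick, empty. Origin on the bench under its centre, z up.
Things that resemble listed ones, but are neither listed nor needed, are in the scene too. There is more than one size of the tray; the one meant has the size given above. What is shaped like the wheel_spindle but red is not meant.

How it is judged:
By the outcome, as a careful person would: the job done as asked, in the order asked, and still so for the second after the job is handed in, with the robot touching nothing.
It also fails if it takes over 43 s, if anything falls off the work surface, if the arm or the gripper's body presses on something with over 40 N, if the wrist force passes 120 N, or if a joint passes its speed limit or range.

## Working session

There is one attempt and no reset: what is moved stays moved. The work goes in short steps, Python scripts to look and compute and a shell command to move; the robot and the scene stay as the last step left them, time stands still between calls to the robot, and variables do not carry over. Pictures are saved under pics/ and viewed, and the job is handed in when it is done.

```bash
mkdir -p pics; ls; python3 - <<'E'
from cell import arm
import cv2,json
print(arm.observe())
for n in ("scene","side","wrist"):
    im=arm.get_image(n); cv2.imwrite(f"pics/{n}0.png",im[:,:,::-1])
    print(n,arm.camera_model(n))
E
```

```text
pics
{'clock': 0.0, 'joints': array([-1.2816203 ,  0.43519104,  0.02499842,  1.57411093, -0.01160164,
        1.1339718 , -0.07507471]), 'dq': array([-9.81396737e-05,  2.15640587e-03,  3.43161023e-04, -1.35296508e-03,
        2.51475874e-04, -6.63630352e-04, -1.17797548e-04]), 'joint_efforts': array([ 1.58648472e-04, -6.67870831e+01,  9.84844677e-01, -3.14451027e+01,
       -6.06913283e-02,  4.31149034e-02,  1.78792420e-04]), 'position': array([0.23852364, 0.57717295, 0.24295973]), 'ee_rot': array([-6.11547866e-01, -3.08133946e+00,  2.40078319e-03]), 'force': array([0.09532182, 0.52972333, 0.28033321]), 'ft_torque': array([0.04220367, 0.02531211, 0.00891942]), 'width': 1.00027127221071}
scene {'vfov': 45.33136157108242, 'cx': 279.6318254861198, 'cy': 208.33172303240733, 'cam_to_world': array([[-0.37935477,  0.52997167, -0.75843258,  1.43353783],
       [ 0.92505745,  0.23402204, -0.29916951,  0.461898  ],
       [ 0.01893858, -0.81508509, -0.57903162,  0.84630124],
       [ 0.        ,  0.        ,  0.        ,  1.        ]])}
side {'vfov': 56.26479476186781, 'cx': 275.3327815625527, 'cy': 211.61607112909886, 'cam_to_world': array([[ 0.8249984 , -0.38898759,  0.4099589 ,  0.00544858],
       [-0.56510568, -0.57522232,  0.59141766, -0.53225921],
       [ 0.00576338, -0.71958873, -0.69437659,  0.81030661],
       [ 0.        ,  0.        ,  0.        ,  1.        ]])}
wrist {'vfov': 65.70646984690485, 'cx': 276.96021849295676, 'cy': 206.01255842291317, 'T_tool_cam': array([[ 2.72274147e-04, -9.62436763e-01, -2.71505808e-01,
         7.28792693e-02],
       [ 9.99999943e-01,  2.07699637e-04,  2.66573913e-04,
         8.28647741e-05],
       [-2.00168877e-04, -2.71505865e-01,  9.62436764e-01,
        -1.42194443e-01],
       [ 0.00000000e+00,  0.00000000e+00,  0.00000000e+00,
         1.00000000e+00]])}
```

View pics/scene0.png

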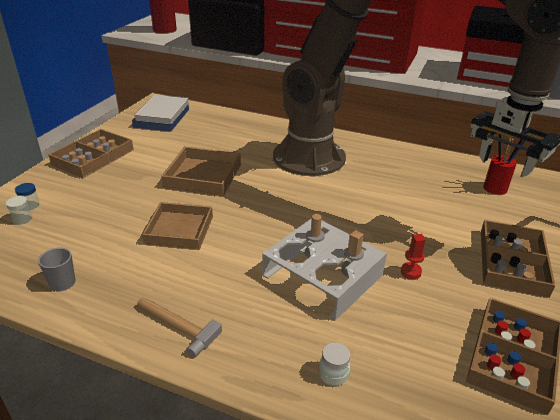

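View pics/side0.png

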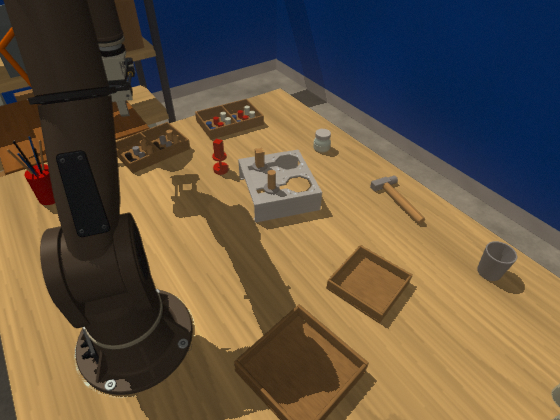

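View pics/wrist0.png

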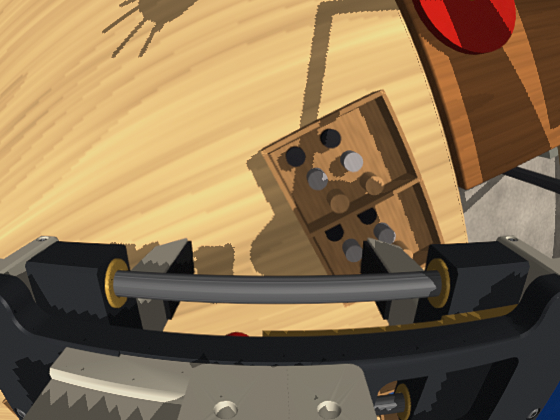

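Candidates: in the scene picture, a grip at (356,243), a grip at (316,225) and a red lookalike at (416,250). The empty trays are at (203,170) and (178,226). I'll check them in crops and measure the sizes.

```bash
cat > h.py <<'E'
import numpy as np,cv2
from cell import arm
def ray(n,u,v):
    m=arm.camera_model(n); f=210/np.tan(np.radians(m['vfov'])/2)
    T=m['cam_to_world']; d=T[:3,:3]@np.array([(u-m['cx'])/f,(v-m['cy'])/f,1]); return T[:3,3],d
def on(n,u,v,z):
    o,d=ray(n,u,v); return o+d*(z-o[2])/d[2]
def tri(a,b):
    A=[];B=[]
    for n,u,v in(a,b):
        o,d=ray(n,u,v); d/=np.linalg.norm(d); P=np.eye(3)-np.outer(d,d);A.append(P);B.append(P@o)
    x=np.linalg.lstsq(np.vstack(A),np.hstack(B),rcond=None)[0]
    return x,[np.linalg.norm(P@x-b) for P,b in zip(A,B)]
E
python3 - <<'E'
import cv2,numpy as np
a=cv2.imread('pics/scene0.png')[200:320,250:440];b=cv2.imread('pics/side0.png')[130:230,200:340]
cv2.imwrite('pics/c1.png',cv2.resize(a,None,fx=4,fy=4,interpolation=2))
cv2.imwrite('pics/c2.png',cv2.resize(b,None,fx=5,fy=5,interpolation=2))
a=cv2.imread('pics/scene0.png')[135:255,130:260];b=cv2.imread('pics/side0.png')[230:420,220:430]
cv2.imwrite('pics/c3.png',np.hstack([cv2.resize(a,(400,369),interpolation=2),cv2.resize(b,(400,369),interpolation=2)]))
E
```

```text
(no output)
```

View pics/c1.png

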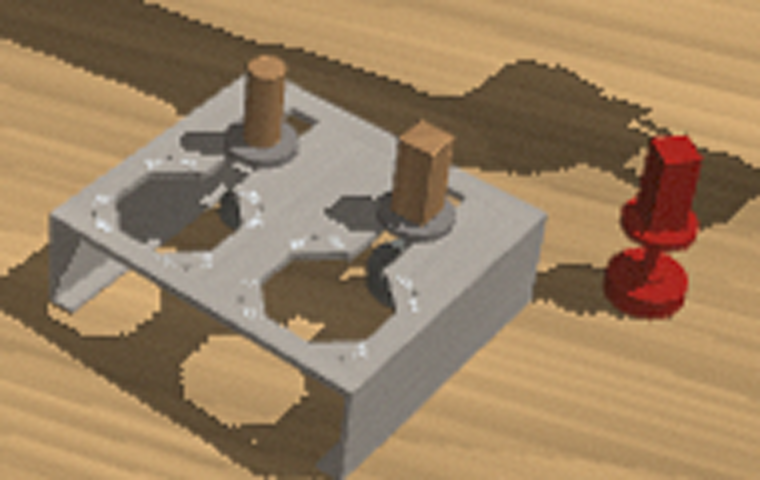

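View pics/c2.png

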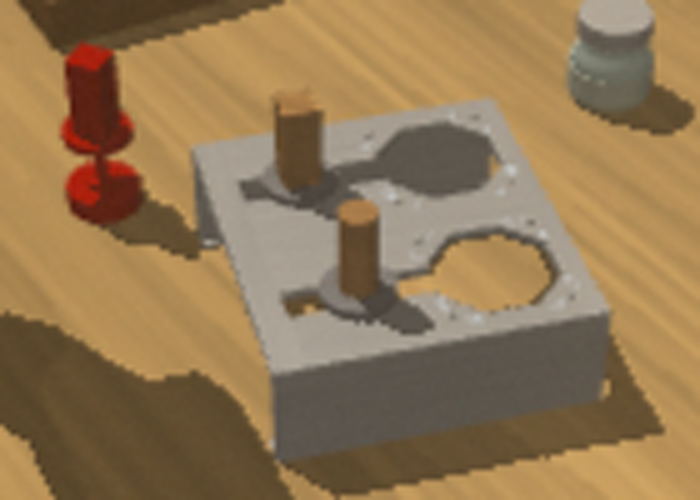

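View pics/c3.png

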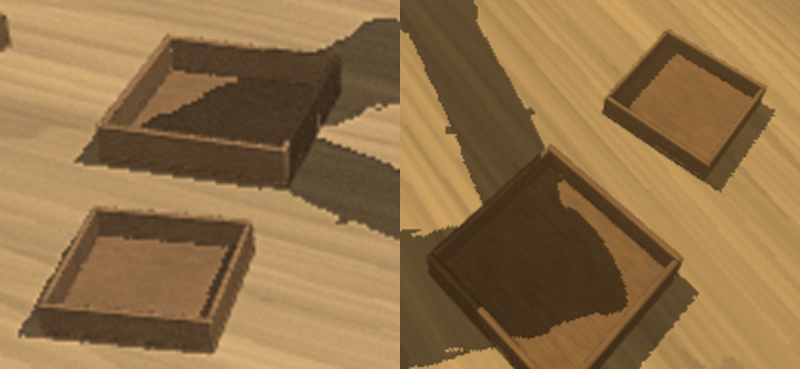

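```bash
python3 - <<'E'
from h import *
np.set_printoptions(precision=4,suppress=True)
def q(n,pts,s,o,z,name):
    P=np.array([on(n,o[0]+u/s,o[1]+v/s,z) for u,v in pts]);L=[np.linalg.norm(P[i]-P[(i+1)%4]) for i in range(4)]
    e=P[(1)]-P[0];print(name,n,P[:,:2].tolist(),'c',P.mean(0),'L',np.round(L,4),'ang',np.degrees(np.arctan2(e[1],e[0])))
q('scene',[(50,215),(350,390),(547,216),(255,75)],4,(250,200),.07,'rack')
q('side',[(195,150),(495,100),(608,312),(275,373)],5,(200,130),.07,'rack')
q('scene',[(95,208),(255,220),(213,322),(38,308)],400/130,(130,135),.035,'small')
q('scene',[(168,37),(340,60),(290,150),(100,128)],400/130,(130,135),.035,'big')
q('side',[(268,32),(365,88),(310,163),(206,100)],400/210,(220,230),.035,'small')
# grip top corners
a=[(395,142),(425,122),(453,135),(427,155)]
q('scene',a,4,(250,200),.1585,'grip')
b=[(274,98),(300,92),(323,104),(298,113)]
q('side',b,5,(200,130),.1585,'grip')
sc=np.mean(a,0)/4+[250,200]; sd=np.mean(b,0)/5+[200,130]
print(tri(('scene',*sc),('side',*sd)))
print('round top',on('scene',250+266/4,200+67/4,.1585),on('side',200+358/5,130+212/5,.1585))
# collar centre at z .076
print('collar',on('scene',250+418/4,200+213/4,.073),on('side',200+300/5,130+185/5,.073))
# wide holes
for h in [(330,300)]: print('hole',on('scene',250+h[0]/4,200+h[1]/4,.07))
print('hole side',on('side',200+440/5,130+158/5,.07))
E
```

```text
rack scene [[0.604538366053882, 0.09406593910351702], [0.6715168586583942, 0.2991653275353812], [0.4872797622798374, 0.36517365287074754], [0.4241275408880678, 0.1595956228745969]] c [0.5469 0.2295 0.07  ] L [0.2158 0.1957 0.2151 0.1919] ang 71.91472097745459
rack side [[0.4799139075879118, 0.3547247454561475], [0.6687562706115291, 0.2927164903267979], [0.596999376317625, 0.08943938392813011], [0.4117453108436059, 0.15281105714103216]] c [0.5394 0.2224 0.07  ] L [0.1988 0.2156 0.1958 0.2131] ang -18.1781050781662
small scene [[0.4799990842373796, -0.2732262297831505], [0.43794631850244414, -0.13100330292493034], [0.5812810237981815, -0.09259309804438631], [0.6234408815206165, -0.23520571754128783]] c [ 0.5307 -0.183   0.035 ] L [0.1483 0.1484 0.1487 0.1484] ang 106.47200229204176
big scene [[0.17210707831613936, -0.3817678388515693], [0.1413045888114377, -0.1897852462369306], [0.32053303622314444, -0.1563696677668739], [0.36069962744357364, -0.3454363743283876]] c [ 0.2487 -0.2683  0.035 ] L [0.1944 0.1823 0.1933 0.1921] ang 99.11508954960983
small side [[0.572845437624147, -0.105441
[... 328 characters left out ...]
.5477363200333397, 0.3130771787643387], [0.5707487744067551, 0.30447319137970497]] c [0.557  0.2996 0.1585] L [0.0263 0.0181 0.0246 0.0197] ang 156.5708031519135
grip side [[0.48584283629281255, 0.26619584386563777], [0.5013702066937047, 0.2628875687526586], [0.5058316756116342, 0.2456563175551958], [0.4893017308951339, 0.24625019395153436]] c [0.4956 0.2552 0.1585] L [0.0159 0.0178 0.0165 0.0202] ang -12.02764309587664
(array([0.5185, 0.2923, 0.128 ]), [np.float64(0.00021685468112291598), np.float64(0.0002168546811230068)])
round top [0.5293 0.1973 0.1585] [0.4671 0.1527 0.1585]
collar [0.519  0.2944 0.073 ] [0.5131 0.2844 0.073 ]
hole [0.6086 0.2683 0.07  ]
hole side [0.6027 0.262  0.07  ]
```

The grip at scene (356,243) / side (259,158) has flat faces, so it is the target. The one at (316,225) is round, and the red one is excluded. Its triangulated top is at z 0.128, against 0.131 expected. Of the two trays, the one at (178,226) measures 148 mm and is the one meant; the other is about 193 mm. The rack's x axis points at −18°, its wide end away from the robot. I'll move above the spindle and look with the wrist camera.

```bash
python3 -m creep '[[[3.5,-3.6,0,0,0,0,1],[7,-7.2,0,0,0,0,1],[10.5,-10.8,0,0,0,0,1],[14,-14.4,0,0,0,0,1],[17.5,-18,0,0,0,0,1]]]' && python3 -m creep '[[[3.5,-3.6,0,0,0,0,1],[7,-7.2,0,0,0,0,1],[10.5,-10.8,0,0,0,0,1],[10.5,-10.8,0,0,0,0,1],[10.5,-10.8,0,0,0,0,1]]]'
python3 - <<'E'
from h import *
print(on('scene',411,272,0))
s=arm.observe();print(s['position'],s['ee_rot'],s['force'])
cv2.imwrite('pics/w1.png',arm.get_image('wrist')[:,:,::-1])
E
```

```text
clock: 0.65
position: [0.414, 0.3967, 0.2437]
ee_rot: [-0.611, -3.082, 0.0]
force: [0.6, 0.0, 0.9]
width: 1.003
clock: 1.15
position: [0.5187, 0.2889, 0.2434]
ee_rot: [-0.617, -3.08, 0.001]
force: [0.1, -0.3, 0.3]
width: 0.998
[0.44584693 0.42706129 0.        ]
[0.51874507 0.28886252 0.24341729] [-6.16946071e-01 -3.08018542e+00  8.77393606e-04] [ 0.084312   -0.27710609  0.27865068]
```

View pics/w1.png

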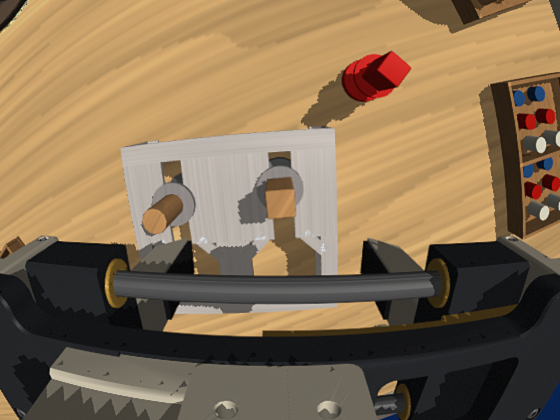

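The wrist view shows the square grip at (280,200), almost square to the jaws. The round one is at (160,215) and the red lookalike at (385,72). Now I'll measure the top face.

```bash
cat >> h.py <<'E'
from scipy.spatial.transform import Rotation as Ro
def wray(u,v,s):
    m=arm.camera_model('wrist'); f=210/np.tan(np.radians(m['vfov'])/2)
    d=np.array([u-m['cx'],v-m['cy']]);r=np.hypot(*d);t=r/f
    c=np.array([*(d/max(r,1e-9)*np.sin(t)),np.cos(t)])
    T=m['T_tool_cam'];R=Ro.from_rotvec(s['ee_rot']).as_matrix()
    return s['position']+R@T[:3,3],R@T[:3,:3]@c
def won(u,v,s,z):
    o,d=wray(u,v,s);return o+d*(z-o[2])/d[2]
def wproj(P,s):
    m=arm.camera_model('wrist'); f=210/np.tan(np.radians(m['vfov'])/2)
    R=Ro.from_rotvec(s['ee_rot']).as_matrix();T=m['T_tool_cam']
    c=T[:3,:3].T@(R.T@(np.array(P)-s['position'])-T[:3,3]);t=np.arctan2(np.hypot(c[0],c[1]),c[2]);h=np.hypot(c[0],c[1])
    return m['cx']+f*t*c[0]/h,m['cy']+f*t*c[1]/h
E
python3 - <<'E'
import cv2
a=cv2.imread('pics/w1.png')[110:310,110:350]
cv2.imwrite('pics/w1c.png',cv2.resize(a[40:120,120:220],None,fx=6,fy=6,interpolation=cv2.INTER_CUBIC))
cv2.imwrite('pics/w1d.png',cv2.resize(a,None,fx=3,fy=3,interpolation=2))
E
```

```text
(no output)
```

View pics/w1c.png

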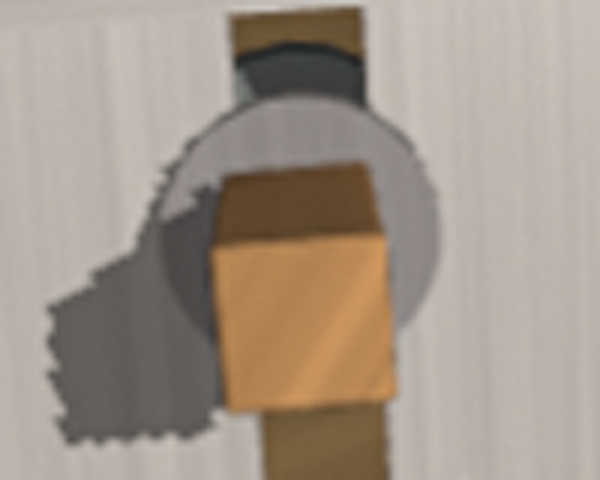

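View pics/w1d.png

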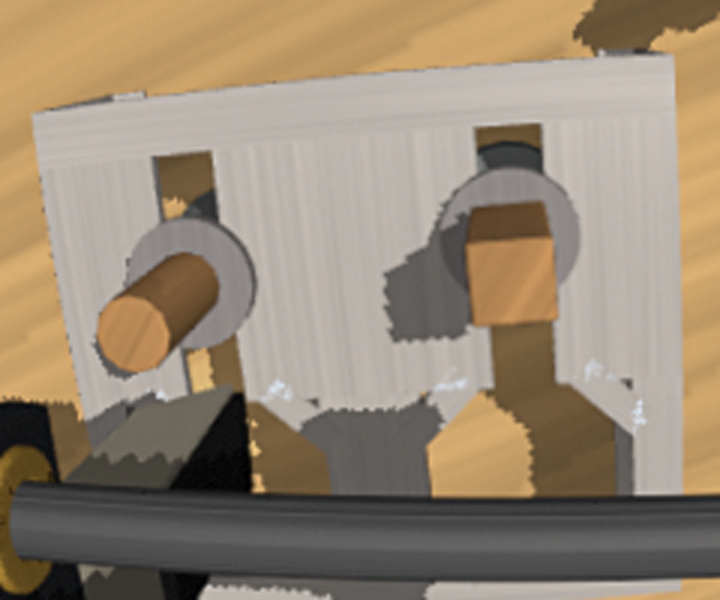

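```bash
python3 - <<'E'
from h import *
np.set_printoptions(precision=4,suppress=True)
s=arm.observe()
f6=lambda x,y:(230+(x+.5)/6-.5,150+(y+.5)/6-.5)
f3=lambda x,y:(110+(x+.5)/3-.5,110+(y+.5)/3-.5)
c=np.array([won(*f6(*p),s,.131) for p in [(212,247),(386,233),(396,400),(230,411)]])
print('top',c[:,:2].tolist(),c.mean(0),[np.linalg.norm(c[i]-c[i-1]) for i in range(4)])
for i,j in((0,1),(3,2),(0,3),(1,2)):
    e=c[j]-c[i];print(np.degrees(np.arctan2(e[1],e[0])))
print('collar',won(*f6(300,237),s,.076), np.linalg.norm(won(*f6(160,237),s,.076)-won(*f6(441,237),s,.076)))
for a,b in(((475,128),(492,365)),((541,124),(554,365))):
    A=won(*f3(*a),s,.07);B=won(*f3(*b),s,.07);e=B-A;print('slot',A,B,np.degrees(np.arctan2(e[1],e[0])))
R=Ro.from_rotvec(s['ee_rot']).as_matrix();print('jaw',np.degrees(np.arctan2(R[1,1],R[0,1])),R[:,2])
E
```

```text
top [[0.5010511461528624, 0.287049165106469], [0.508168046477062, 0.3093111240566205], [0.5304515412555012, 0.30193105027428435], [0.5232159536310743, 0.28030981355943435]] [0.5157 0.2947 0.131 ] [np.float64(0.023166733689079205), np.float64(0.02337188667016043), np.float64(0.02347380728755884), np.float64(0.022799815906062424)]
72.2715008169036
71.49708538865532
-16.912229818946894
-18.324361580258046
collar [0.5159 0.2941 0.076 ] 0.04577782506977641
slot [0.4789 0.2972 0.07  ] [0.5562 0.271  0.07  ] -18.731173647728063
slot [0.4859 0.3175 0.07  ] [0.5644 0.2908 0.07  ] -18.804813966877795
jaw 67.52066072776776 [-0.0009  0.0001 -1.    ]
```

```bash
python3 -m creep '[[[-0.3,0.6,-2,0,0,4.4,0.6],[-0.3,0.6,-5,0,0,4.4,0.4],[-0.3,0.6,-8,0,0,4.4,0.2],[-0.3,0.6,-11,0,0,4.4,0.2],[-0.3,0.6,-11,0,0,4.4,0.2]]]' 
python3 - <<'E'
from h import *
s=arm.observe();print(s['position'],s['ee_rot'],s['force'])
cv2.imwrite('pics/w2.png',arm.get_image('wrist')[:,:,::-1])
E
```

```text
clock: 1.7
position: [0.5111, 0.2969, 0.13]
ee_rot: [-0.487, -3.098, 0.007]
force: [0.0, 0.3, -0.5]
width: 0.628
[0.51114441 0.29692032 0.13003926] [-0.48688293 -3.09761805  0.00672294] [ 0.00078613  0.33560219 -0.46157728]
```

View pics/w2.png

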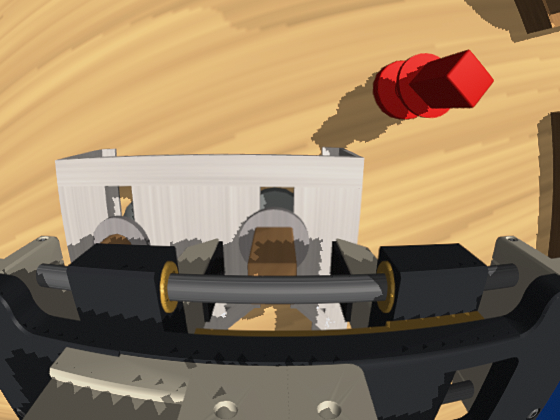

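The grip sits between the fingers at (273,250) with its faces square to them. I'll descend the rest of the way, let the arm settle and check the pose before closing.

```bash
python3 -m creep '[[[0,0,-1.3,0,0,0,0.2],[0,0,-2.7,0,0,0,0.2],[0,0,-2.7,0,0,0,0.2],[0,0,-2.7,0,0,0,0.2]]]' 
python3 - <<'E'
from h import *
s=arm.observe();print(s['position'],s['ee_rot'],s['force'],s['width'])
R=Ro.from_rotvec(s['ee_rot']).as_matrix();print('jaw',np.degrees(np.arctan2(R[1,1],R[0,1])),R[:,2])
E
```

```text
clock: 2.15
position: [0.5149, 0.2964, 0.1068]
ee_rot: [-0.493, -3.102, 0.0]
force: [0.5, 0.4, 0.1]
width: 0.599
[0.5149007  0.29638468 0.10675302] [-4.92947817e-01 -3.10246232e+00  2.21941738e-04] [0.49762654 0.37672745 0.13614581] 0.5993558217432767
jaw 71.94357739598688 [-2.31918772e-04 -1.06225180e-04 -9.99999967e-01]
```

```bash
python3 -m creep '[[[0,0,0,0,0,0,-1],[0,0,0,0,0,0,-1],[0,0,0,0,0,0,-1],[0,0,0,0,0,0,-1],[0,0,0,0,0,0,-1]]]' 30; python3 -m creep '[[[0,0,0,0,0,0,-1],[0,0,0.1,0,0,0,-1],[0,0,0.2,0,0,0,-1],[0,0,0.3,0,0,0,-1],[0,0,0.3,0,0,0,-1]]]' 30
python3 - <<'E'
from h import *
cv2.imwrite('pics/w3.png',arm.get_image('wrist')[:,:,::-1]);a=arm.get_image('side')[:,:,::-1]
cv2.imwrite('pics/s3.png',cv2.resize(a[110:250,180:360],None,fx=4,fy=4))
s=arm.observe();print(s['position'],s['force'],s['ft_torque'],s['width'])
E
```

```text
clock: 2.65
position: [0.515, 0.2963, 0.1069]
ee_rot: [0.493, 3.103, -0.0]
force: [-0.4, -1.1, 2.5]
width: 0.259
clock: 3.15
position: [0.515, 0.2965, 0.1098]
ee_rot: [0.493, 3.103, 0.0]
force: [-0.2, 0.5, -2.0]
width: 0.26
[0.51492604 0.29640753 0.10970134] [-0.08023629 -0.42345475 -1.18681644] [ 0.01113697 -0.01451275  0.00248291] 0.258909170704106
```

View pics/s3.png

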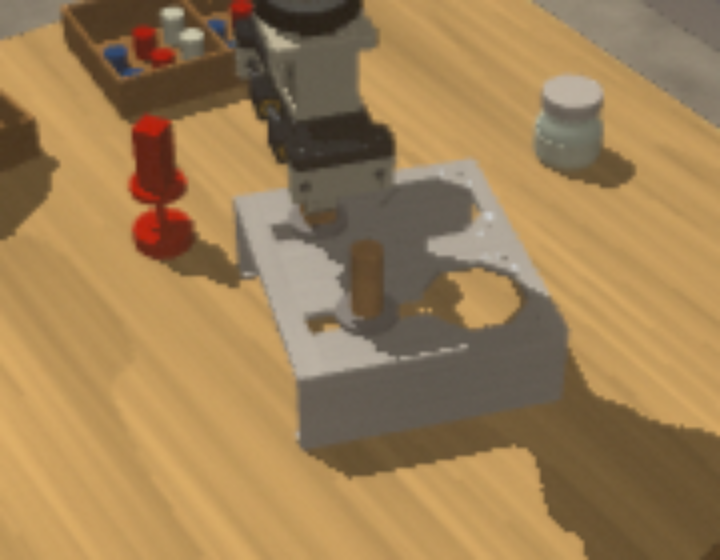

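The jaw opening of 23.8 mm matches the 24 mm grip. The spindle is held and raised 3 mm, with the wheel still under the sheet. Next I slide it along the slot.

```bash
python3 -m creep '[[[1,-0.34,0,0,0,0,-1],[2.2,-0.75,0,0,0,0,-1],[3.4,-1.15,0,0,0,0,-1],[4.6,-1.56,0,0,0,0,-1],[5.8,-1.97,0,0,0,0,-1]]]'; python3 -m creep '[[[1.1,-0.38,0,0,0,0,-1],[2.1,-0.72,0,0,0,0,-1],[3.05,-1.03,0,0,0,0,-1],[3.05,-1.03,0,0,0,0,-1],[3.05,-1.03,0,0,0,0,-1]]]'
python3 - <<'E'
from h import *
cv2.imwrite('pics/w4.png',arm.get_image('wrist')[:,:,::-1]);a=arm.get_image('side')[:,:,::-1];b=arm.get_image('scene')[:,:,::-1]
cv2.imwrite('pics/s4.png',np.hstack([cv2.resize(a[110:250,200:340],(400,400)),cv2.resize(b[190:330,250:390],(400,400))]))
s=arm.observe();print(s['position'],s['force'],s['ft_torque'],s['width'])
E
```

```text
clock: 3.75
position: [0.5744, 0.2759, 0.1097]
ee_rot: [0.494, 3.102, -0.0]
force: [0.7, -0.1, -2.7]
width: 0.26
clock: 4.25
position: [0.6033, 0.2664, 0.1096]
ee_rot: [-0.493, -3.102, 0.0]
force: [-0.3, -0.4, -1.2]
width: 0.259
[0.60279997 0.2669477  0.10973736] [-0.12282364 -0.35910736 -1.27452888] [ 0.01175915  0.0293417  -0.01624477] 0.2575171581536416
```

View pics/s4.png

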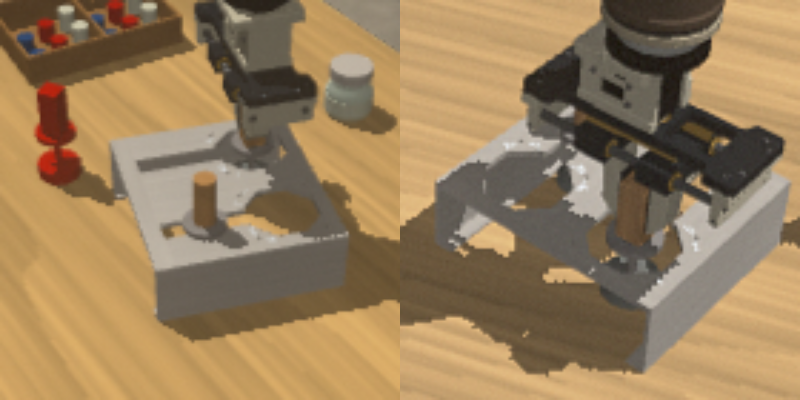

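View pics/w4.png

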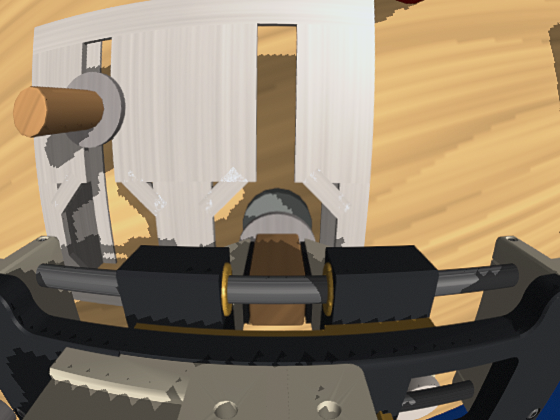

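The spindle stands in the wide opening: grip at about (277,270) in the wrist view, wheel visible in the hole. Before lifting, I'll check the centring from the slot's far end in this view.

```bash
python3 - <<'E'
from h import *
s=arm.observe();A=(won(257,25,s,.07)+won(297,25,s,.07))/2;B=(won(257,180,s,.07)+won(297,180,s,.07))/2
e=(B-A)/np.linalg.norm(B-A);d=s['position']-A;print(A,B,'along mm',1e3*(d@e),'want 127; lateral',1e3*(d[1]*e[0]-d[0]*e[1]),np.linalg.norm(B-A),np.degrees(np.arctan2(e[1],e[0])))
E
```

```text
[0.48329807 0.30589889 0.07      ] [0.56767091 0.2785081  0.07      ] along mm 125.6896074238882 want 127; lateral -0.1484813759515327 0.08870756081988079 -17.98549665167571
```

```bash
python3 -m creep '[[[0.05,0,1,0,0,0,-1],[0.05,0,2.5,0,0,0,-1],[0.05,0,4,0,0,0,-1],[0.05,0,5.5,0,0,0,-1],[0.05,0,7,0,0,0,-1]]]'; python3 -m creep '[[[0,0,2,0,0,0,-1],[0,0,4,0,0,0,-1],[0,0,6,0,0,0,-1],[0,0,7.5,0,0,0,-1],[0,0,7.5,0,0,0,-1]]]'
python3 - <<'E'
from h import *
a=arm.get_image('side')[:,:,::-1];b=arm.get_image('scene')[:,:,::-1]
cv2.imwrite('pics/s5.png',np.hstack([cv2.resize(a[70:250,200:380],(400,400)),cv2.resize(b[150:330,230:410],(400,400))]))
s=arm.observe();print(s['position'],s['force'],s['ft_torque'],s['width'])
E
```

```text
clock: 4.9
position: [0.6042, 0.2665, 0.1818]
ee_rot: [0.493, 3.102, 0.001]
force: [0.1, -0.0, -1.8]
width: 0.259
clock: 5.4
position: [0.6051, 0.2669, 0.2582]
ee_rot: [0.492, 3.099, 0.005]
force: [0.6, 0.7, -1.4]
width: 0.265
[0.60393236 0.26632426 0.25506796] [-0.33498967 -0.17853516 -1.53380739] [ 0.00429847 -0.03086028  0.01313569] 0.26228727236013444
```

View pics/s5.png

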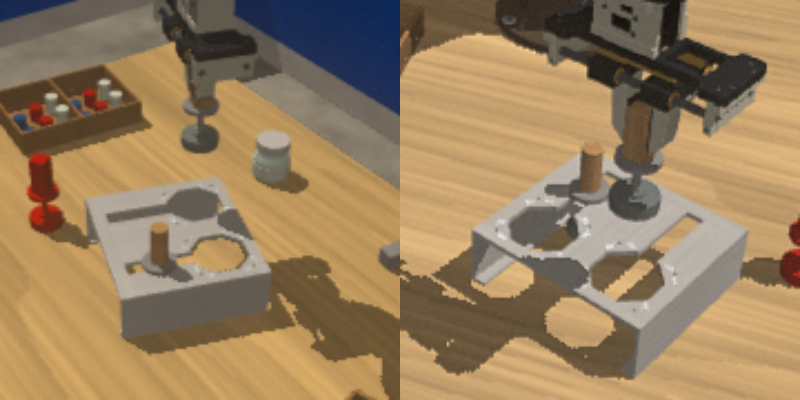

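The spindle is out with clear height, and the round one is undisturbed. Next it goes to the tray, averaged centre (0.526, −0.188).

```bash
python3 -m creep '[[[-0.3,-2,0,0,0,0,-1],[-1,-6,0,0,0,0,-1],[-1.7,-10,0,0,0,0,-1],[-2.4,-14,0,0,0,0,-1],[-3.1,-18,0,0,0,0,-1]]]'; python3 -m creep '[[[-0.7,-4,0,0,0,0,-1],[-1.4,-8,0,0,0,0,-1],[-2.1,-12,0,0,0,0,-1],[-2.8,-16,0,0,0,0,-1],[-3.5,-20,0,0,0,0,-1]]]'; python3 -m creep '[[[-0.5,-3,0,0,0,0,-1],[-1,-6,0,0,0,0,-1],[-1.2,-7.5,0,0,0,0,-1],[-1.2,-7.5,0,0,0,0,-1],[-1.2,-7.5,0,0,0,0,-1]]]'
python3 - <<'E'
from h import *
s=arm.observe();print(s['position'],s['ee_rot'],s['force'],s['width'],s['joints'])
cv2.imwrite('pics/w6.png',arm.get_image('wrist')[:,:,::-1])
cv2.imwrite('pics/s6.png',arm.get_image('side')[:,:,::-1]);cv2.imwrite('pics/sc6.png',arm.get_image('scene')[:,:,::-1])
E
```

```text
clock: 6.0
position: [0.5716, 0.0837, 0.2538]
ee_rot: [-0.494, -3.101, 0.002]
force: [-0.5, 0.7, -1.3]
width: 0.261
clock: 6.5
position: [0.5362, -0.1159, 0.2539]
ee_rot: [-0.494, -3.101, 0.0]
force: [0.5, 0.2, -1.7]
width: 0.258
clock: 7.0
position: [0.5252, -0.1885, 0.2541]
ee_rot: [-0.494, -3.101, -0.001]
force: [-0.8, 0.3, -1.8]
width: 0.258
[ 0.52519945 -0.18849248  0.2540504 ] [-4.94041760e-01 -3.10109542e+00 -7.46774331e-04] [-0.79932418  0.25472373 -1.82589733] 0.2584625344480462 [ 0.04530685  0.31830816  0.26889115  1.74002806 -0.09386638  1.09721679
  1.59914542]
```

View pics/w6.png

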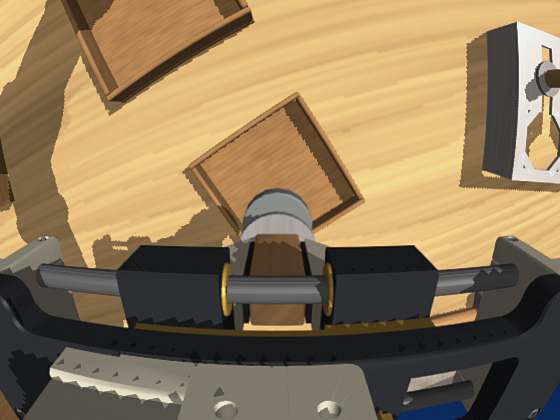

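View pics/sc6.png

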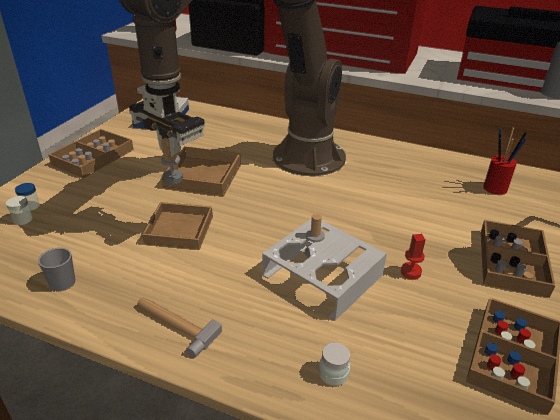

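The wrist view shows the tray's corners at (297,93), (363,201) and (189,166).

```bash
python3 - <<'E'
from h import *
s=arm.observe();P=[won(*p,s,.035) for p in((189,166),(297,93),(363,201))]
print(P,(P[0]+P[2])/2,np.linalg.norm(P[0]-P[1]),np.linalg.norm(P[2]-P[1]))
E
```

```text
[array([ 0.47708048, -0.27739583,  0.035     ]), array([ 0.43821948, -0.1355111 ,  0.035     ]), array([ 0.5790823 , -0.09759945,  0.035     ])] [ 0.52808139 -0.18749764  0.035     ] 0.1471103384648147 0.14587538412171708
```

```bash
python3 -m creep '[[[0.3,0.1,-3,0,0,0,-1],[0.3,0.1,-6.5,0,0,0,-1],[0.3,0.1,-10,0,0,0,-1],[0.3,0.1,-12.5,0,0,0,-1],[0.3,0.1,-14,0,0,0,-1]]]';python3 -m creep '[[[0,0,-0.5,0,0,0,-1],[0,0,-0.8,0,0,0,-1],[0,0,-1,0,0,0,-1],[0,0,-1,0,0,0,-1],[0,0,-1,0,0,0,-1]]]';  python3 -c "
from h import *
s=arm.observe();print(s['position'],s['force'])"
```

```text
clock: 7.65
position: [0.5281, -0.1859, 0.1125]
ee_rot: [-0.489, -3.1, -0.001]
force: [-0.7, 1.0, -1.6]
width: 0.261
clock: 8.15
position: [0.5294, -0.1877, 0.1055]
ee_rot: [0.493, 3.101, 0.0]
force: [0.0, -0.4, -0.2]
width: 0.257
[ 0.52941887 -0.18769404  0.10547008] [ 0.04840235 -0.36089599 -0.21918794]
```

```bash
python3 -m creep '[[[0,0,-0.2,0,0,0,-1],[0,0,-0.4,0,0,0,-1],[0,0,-0.6,0,0,0,-1],[0,0,-0.6,0,0,0,-1],[0,0,-0.6,0,0,0,-1]]]';python3 -m creep '[[[0,0,-0.1,0,0,0,-1],[0,0,-0.1,0,0,0,-1],[0,0,-0.2,0,0,0,-1],[0,0,-0.2,0,0,0,-1]]]'
python3 - <<'E'
from h import *
a=arm.get_image('side')[:,:,::-1];b=arm.get_image('scene')[:,:,::-1]
cv2.imwrite('pics/s7.png',np.hstack([cv2.resize(a[210:330,310:430],(400,400)),cv2.resize(b[140:260,120:240],(400,400))]))
s=arm.observe();print(s['position'],s['force'],s['ft_torque'],s['width'])
E
```

```text
clock: 8.65
position: [0.5289, -0.1876, 0.0987]
ee_rot: [-0.493, -3.103, -0.0]
force: [0.1, 0.2, -1.1]
width: 0.257
clock: 9.05
position: [0.5291, -0.1877, 0.0969]
ee_rot: [0.493, 3.102, -0.0]
force: [0.4, -0.4, -0.3]
width: 0.259
[ 0.52916873 -0.1876567   0.09688639] [0.22431821 0.0377943  1.28128792] [ 0.00251333 -0.01288327  0.00438454] 0.2606767996548156
```

View pics/s7.png

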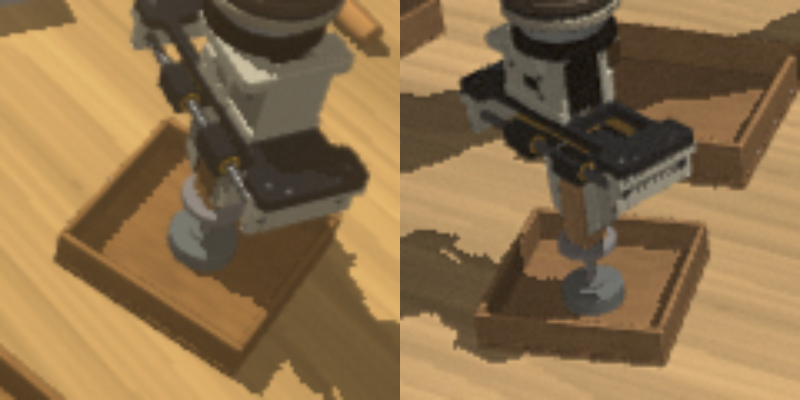

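```bash
python3 -m creep '[[[0,0,-0.05,0,0,0,-1],[0,0,-0.1,0,0,0,-1],[0,0,-0.1,0,0,0,-1]]]'; python3 -c "
from h import *
s=arm.observe();print(s['position'],s['force'])"
```

```text
clock: 9.45
position: [0.5292, -0.1877, 0.0968]
ee_rot: [0.493, 3.102, 0.0]
force: [-4.0, 1.4, 13.0]
width: 0.263
[ 0.52921856 -0.18769846  0.09683902] [-3.96364175  1.41047161 12.99858621]
```

Firm contact: 13 N, and z stopped at 0.0968, against 0.0969 predicted. I'll back off that press, open the jaws gently, then retreat straight up.

```bash
python3 -m creep '[[[0,0,0.1,0,0,0,-1],[0,0,0.1,0,0,0,-1],[0,0,0.1,0,0,0,-0.4],[0,0,0.1,0,0,0,-0.3],[0,0,0.1,0,0,0,-0.2]]]';python3 -m creep '[[[0,0,0,0,0,0,0],[0,0,0,0,0,0,0.2],[0,0,0,0,0,0,0.2]]]'
python3 - <<'E'
from h import *
cv2.imwrite('pics/w8.png',arm.get_image('wrist')[:,:,::-1])
s=arm.observe();print(s['position'],s['force'],s['width'])
E
```

```text
clock: 9.95
position: [0.5289, -0.1876, 0.0966]
ee_rot: [-0.493, -3.103, -0.0]
force: [-0.5, -0.2, 0.2]
width: 0.38
clock: 10.25
position: [0.5289, -0.1876, 0.0967]
ee_rot: [-0.493, -3.103, -0.0]
force: [-1.2, 0.0, -0.6]
width: 0.581
[ 0.52894814 -0.18762092  0.096738  ] [-1.14059606 -0.18416078  0.16075127] 0.5919410151726066
```

View pics/w8.png

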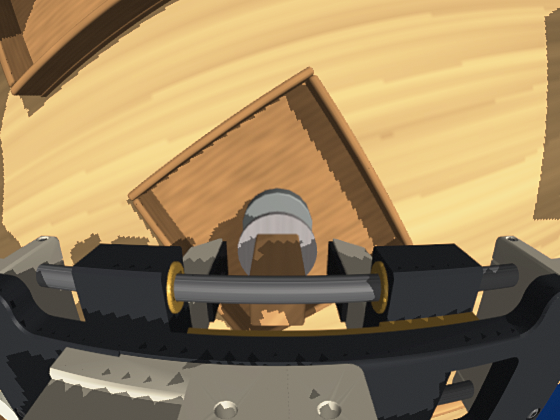

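The spindle is free between the open fingers (gaps at 230 and 325) and stands upright. Retreating.

```bash
python3 -m creep '[[[0,0,1,0,0,0,0.2],[0,0,3,0,0,0,0.2],[0,0,6,0,0,0,0.2],[0,0,10,0,0,0,0.2],[0,0,14,0,0,0,0.2]]]';python3 -m creep '[[[0,2,2,0,0,0,0.2],[0,6,2,0,0,0,0.2],[0,10,2,0,0,0,0.2],[0,10,2,0,0,0,0.2],[0,10,2,0,0,0,0.2]]]'
python3 - <<'E'
from h import *
cv2.imwrite('pics/w9.png',arm.get_image('wrist')[:,:,::-1])
a=arm.get_image('side')[:,:,::-1];b=arm.get_image('scene')[:,:,::-1]
cv2.imwrite('pics/s9.png',np.hstack([cv2.resize(a[120:320,220:420],(400,400)),cv2.resize(b[140:340,130:390],(400,400))]))
s=arm.observe();print(s['position'],s['force'],s['width'])
E
```

```text
clock: 10.8
position: [0.5285, -0.1876, 0.2388]
ee_rot: [-0.493, -3.102, 0.0]
force: [1.3, -1.3, -0.2]
width: 0.6
clock: 11.3
position: [0.529, -0.0867, 0.2575]
ee_rot: [0.489, 3.103, 0.0]
force: [-0.1, -0.3, -0.1]
width: 0.6
[ 0.52883568 -0.08903478  0.25705879] [ 0.98084303 -0.43357772 -0.35125065] 0.5991496830206663
```

View pics/s9.png

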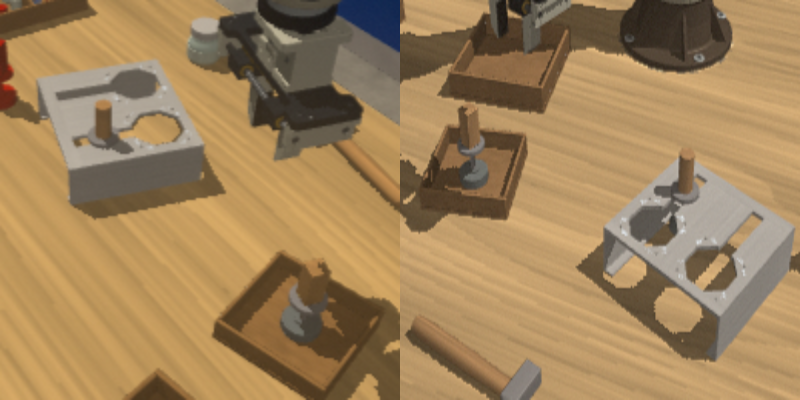

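View pics/w9.png

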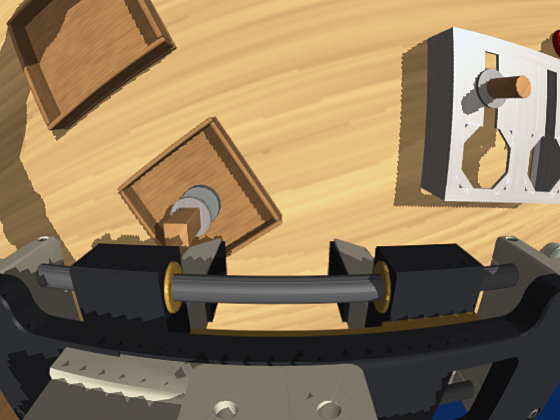

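The spindle stands upright inside the 150 mm tray. The round one hangs in its slot, and the gripper is clear.

```bash
python3 -c "
from cell import arm
print(arm.sign_off())"
```

```text
the job is handed in; nothing more can be done
None
```

I moved the square-gripped spindle from the rack to the 150 mm tray and handed the job in after about 11.5 s; the limit was 43 s.

- **Moving it:** I gripped the spindle across two flat faces and raised it 3 mm. I then slid it about 93 mm along the slot to the wide end and lifted it straight out.
- **Setting it down:** I lowered it until the wheel touched the tray floor. Contact came at TCP height 0.0968 m, against 0.0969 m predicted, and the contact press read 13 N. I relieved the press before opening the jaws.
- **Last checks:** All three camera views show the spindle upright inside the tray, near its middle. The round-gripped spindle still hangs in its slot, and the gripper is well clear.
- **Disagreements:** The scene and side cameras differed by up to about 11 mm on positions (rack and tray), so I used their average and checked it with the wrist camera. The wrist camera read the tray sides as 146–147 mm and the grip top as about 23 mm across, both slightly under their true sizes. No check failed.

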